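# Present a polished mount in its dish to the inspection camera with a lifter

### The arm

A 7-joint arm with a two-finger parallel gripper is mounted at the origin on a cart in front of the work surface, level with it; the furniture and walls round the work are solid. World frame = base frame: x ahead of the robot, y to its left, z up, the work surface at z = 0. Lengths are in mm, angles in rad, forces in N, time in s.
With the tool pointing down it reaches from about 350 to 900 mm from the base axis. Payload 19.9 kg.
Tool frame: the origin (TCP) lies on the mounting face of the last link; the fingertips stand 173 mm ahead of it and the grasp point (between the pads) lies 155 mm ahead of it; z points along the fingers, y is the direction in which the jaws open and shut (so a half turn about z gives the same grasp; the last joint's range is limited). The gripper opens to 85 mm and grips with 20 to 120 N. Pads are 22 mm wide; open, the fingers measure 114 mm over their backs; the gripper's body (76 mm by 85 mm) begins 54 mm behind the grasp point. The pads swing forward as they close: fully open they stand 13 mm farther back than shut.
Start: joints at [-1.167, 0.417, -0.01, 1.614, 0.005, 1.111, -0.053], TCP at [268.91, 564.186, 404.66] pointing down, gripper open.
Joint ranges: [-2.81, 2.81], [-0.39, 2.02], [-1.27, 1.25], [0.06, 2.57], [-1.19, 4.33], [0.19, 2], [-2.82, 2.82]. Speed limits (rad/s): [1.89, 1.89, 2.39, 2.39, 3.01, 3.01, 3.01].

### API

Orientations are given as a unit quaternion [w, x, y, z].
In Python, from cell import robot gives the robot as it stands.
- The arm moves only by the shell command python3 -m handwheel 'ROWS'. ROWS is JSON, a list of rows, each a list of 3 entries, a list of its own where there are three numbers: the turn, a rotation vector about the tool's x, y, z in rad, then the shift along the tool's x, y, z in mm, then the gripper's target within -1 to 1 (shut at 1, half-way at 0, fully open at -1). In form: [[[wx, wy, wz], [tx, ty, tz], grip], ...]. A call has 1 to 20 rows; each row shifts and turns the commanded pose from where the row before left it, along the tool's axes as they then stand; what a row does not reach is not made up. A row lasts 1/10 s, in which the tool goes at most 50 mm and 8.59 degrees, less where a joint would pass 70% of its speed; a pose out of reach is approached as far as the arm can. A call is refused whole if a number of a shift passes 50 or a number of a turn 0.15, either way. A call with a gripper value outside its range is refused whole. The fingers move at their own pace and stop on an object; the grip force is fixed at half the most. Time passes only in rows, so rows that do not move let the fingers close. It gives the time, the measured TCP pose, the force and the opening at its end, in the units of the state.
- robot.sense(): the state, without advancing time (a new reading comes with each control period).
- robot.read_camera(name): name is "scene" or "top"; returns a dict with "pixels" (480x640x3 uint8, blue, green, red), "mtx" (3x3 intrinsics, pixels), "pose" (4x4, takes a point from camera to world coordinates). Camera axes: x right, y down, z forward; pixel columns grow to the right and rows downward; lengths in mm; the calibration is good to about 2 mm. A picture is of the moment at which its call begins. There is no depth.
- robot.close_job(): hands the job in, once; it reports no verdict.
The state is a dict: "time_s": time; "joint_positions": joint angles; "dq": joint speeds; "joint_torque": joint torques, N m; "position": TCP position; "orientation": TCP orientation; "force": force on the tool from outside, world axes, zero at the start; "moment": the same for the moment, N m; "finger_gap": finger opening in mm.
Only numpy, scipy, OpenCV 4.12 (cv2) and the standard library are available. Lean on these libraries where they do the work, as an engineer would, in place of code of your own. Each camera call takes 0.05 s, during which the arm holds its last target.

### The job

Take the flat steel lifter by its upright black grip, slide its blade between the rails of the dish rest under the glass dish that holds the red specimen mount, and lift the dish off. Present it to the inspection camera: dish level, at the height of the red ring on the camera's pillar and centred 130 mm in front of that pillar on the side the lens looks to, with the blade pointing straight at the pillar; finish there with the gripper still holding the lifter and the dish steady on it, nothing put down. Dish and mount are freshly cleaned: only the lifter may touch the dish, the mount stays in it, and the camera stand and the other things on the worktop are left as they are.

Things in the scene. Friction and masses are not known exactly. Their poses are not given: they have to be found in the camera images.
- lifter: Lifter, 0.15 kg, lying flat. Origin: underside, below mid grip; x along the blade to its tip, z up. Black upright grip 44 mm (x) by 14 mm (y), centred on the origin, z = 3 to 55 mm: pinch it across y. Steel plate, z = 0 to 3 mm: foot x = -30 to 30, 36 mm wide; shank 20 mm wide; blade 44 mm wide from x = 62 to its round tip at x = 150 mm. The dish sits best with its centre at x = 110 mm.
- petri_dish: Round clear glass dish, 88 mm across, 15 mm high, floor 2 mm thick, 45 g, flat underside. Origin: centre of the underside, z up. It stands on the rest's rails between four pins.
- red_mount: Red round resin specimen mount, 38 mm across, 20 mm high, about 60 g, with a bright triangle on top; loose in the dish near its middle. Origin: centre of its underside, z up.
- dish_rest: Dish rest, fixed: dark base plate 100 x 92 x 4 mm, two aluminium rails along x, 84 mm long, 64 mm apart inside, tops at z = 34 mm; four pins 6 mm above the rails locate the dish (2 mm play). Free tunnel under the dish: 64 mm wide, z = 4 to 34 mm, open at both ends. Origin: centre of the underside, dish centred over it; x along the rails away from the robot (the lifter enters moving to +x), z up.
- camera_stand: Inspection camera stand, fixed, 320 mm high: grey base 80 x 110 x 14 mm, 18 mm steel pillar, grey camera head on top, its black lens looking down at 45 degrees to the stand's -x (towards the robot); lens front 50 mm before the pillar's axis, 258 mm up. A red ring on the pillar, z = 170 to 185 mm, marks the dish's height. Origin: foot of the pillar's axis; x from viewing place to pillar, z up.
- view_spot (a point): Viewing place: point in the air 130 mm in front of the pillar's axis (stand's -x), 170 mm above the worktop, where the centre of the dish's underside is to be.
- lens_can: Bystander: black-capped grey canister, 38 mm across, 54 mm high. Origin: centre of its underside.
- eyepiece: Bystander: black eyepiece standing upright, 39 mm across, 42 mm high. Origin: centre of its underside.
- slide_box: Bystander: green-lidded slide box, 30 x 82 x 36 mm. Origin: centre of its underside.
- blower: Bystander: dark red rubber blower standing upright, 53 mm across, 120 mm high. Origin: centre of its underside.
Not all that is in view belongs to the job. Of the things like the red_mount, leave any that is orange; of the rest the smaller one is meant.

How it is judged (in metres and radians):
On the way, in this order (a step that is already met when the one before it is completed fails the run):
1. the lifter is held by the fingers, clear of the worktop (contact force between lifter and the fingers above 2 N and height (world z) of lifter above 0.008 m), for 0.2 s.
2. the dish is off its rest, carried by the lifter alone (contact force between petri_dish and lifter above 0.2 N and contact force between petri_dish and dish_rest below 0.05 N and contact force between lifter and the fingers above 2 N and height (world z) of petri_dish above 0.045 m), for 0.2 s.
At the end, for the whole second after the job is handed in: The fingers hold the lifter and the dish rests on it alone, at rest: the centre of the dish's underside within 25 mm horizontally and 15 mm in height of the viewing place, dish tilted less than 7 degrees, blade pointing at the pillar within 15 degrees, the red mount standing inside the dish (contact force between petri_dish and lifter above 0.2 N and contact force between petri_dish and dish_rest below 0.05 N and contact force between lifter and the fingers above 2 N and horizontal distance between petri_dish and view_spot below 0.025 m and z of petri_dish in the frame of view_spot between -0.015 and 0.015 m and angle between petri_dish's own z axis and vertical below 0.12 rad and angle between the x axis of lifter and the x axis of camera_stand, either way round below 0.26 rad and x of lifter in the frame of camera_stand below -0.18 m and horizontal distance between red_mount and petri_dish below 0.03 m and z of red_mount in the frame of petri_dish below 0.008 m and angle between red_mount's own z axis and vertical below 0.2 rad and linear speed of petri_dish below 0.02 m/s and contact force between petri_dish and the fingers below 0.05 N and contact force between petri_dish and camera_stand below 0.05 N); the arm keeps its last pose, push and grip.
It fails at once if the gripper or arm touches the dish or the mount (contact force between any of petri_dish, red_mount and the fingers above 0.3 N or contact force between any of petri_dish, red_mount and the arm above 0.3 N).
It fails at once if the mount touches the lifter or leaves the dish (contact force between red_mount and lifter above 0.3 N or distance between red_mount and petri_dish above 0.045 m).
It fails at once if the dish is tipped more than 20 degrees (angle between petri_dish's own z axis and vertical above 0.35 rad).
It fails at once if the camera stand is touched (contact force between camera_stand and the fingers above 1 N or contact force between camera_stand and the arm above 1 N or contact force between camera_stand and lifter above 1 N or contact force between camera_stand and petri_dish above 1 N).
It fails at once if a bystander is moved more than 20 mm (distance of any of lens_can, eyepiece, slide_box, blower from where it was at the start of the episode above 0.02 m).
It also fails if it takes over 56 s, if anything falls off the work surface, if the arm or the gripper's body presses on something with over 40 N, if the wrist force passes 120 N, or if a joint passes its speed limit or range.

## Working session

There is one attempt and no reset: what is moved stays moved. The work goes in short steps, Python scripts to look and compute and a shell command to move; the robot and the scene stay as the last step left them, time stands still between calls to the robot, and variables do not carry over. Pictures are saved under pics/ and viewed, and the job is handed in when it is done.

```bash
ls; mkdir -p pics; python3 - <<'E'
from cell import robot
import cv2, numpy as np
np.set_printoptions(precision=4,suppress=True)
print(robot.sense())
for n in("scene","top"):
    d=robot.read_camera(n); cv2.imwrite(f"pics/{n}0.png",d["pixels"]); print(n,d["mtx"],d["pose"])
E
```

```text
pics
{'time_s': 0.0, 'joint_positions': array([-1.1675,  0.418 , -0.0103,  1.6142,  0.0047,  1.1107, -0.053 ]), 'dq': array([-0.0002, -0.0011,  0.0014,  0.0019, -0.0011, -0.0017,  0.0002]), 'joint_torque': array([  0.0008, -86.4446,   0.6797, -43.4919,   0.0191,   0.0073,
        -0.    ]), 'position': array([268.855 , 564.0681, 404.0783]), 'orientation': array([-0.0001,  0.2206,  0.9754, -0.0006]), 'force': array([-0.6568, -0.047 ,  0.1028]), 'moment': array([-0.0156, -0.0345, -0.0568]), 'finger_gap': 85.22384696630391}
scene [[459.1213   0.     322.7687]
 [  0.     459.1213 242.4966]
 [  0.       0.       1.    ]] [[   0.7466   -0.37      0.5528   69.1102]
 [  -0.6652   -0.4109    0.6234 -614.2838]
 [  -0.0035   -0.8332   -0.5529  628.9709]
 [   0.        0.        0.        1.    ]]
top [[617.1571   0.     313.0029]
 [  0.     617.1571 232.3876]
 [  0.       0.       1.    ]] [[   0.0256   -0.9934    0.1114  391.0765]
 [  -0.9997   -0.0254    0.0031  -48.4692]
 [  -0.0003   -0.1114   -0.9938 1677.9384]
 [   0.        0.        0.        1.    ]]
```

View pics/scene0.png

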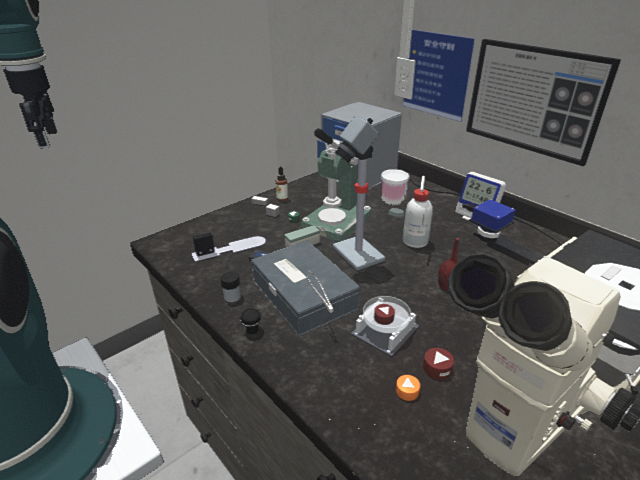

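View pics/top0.png

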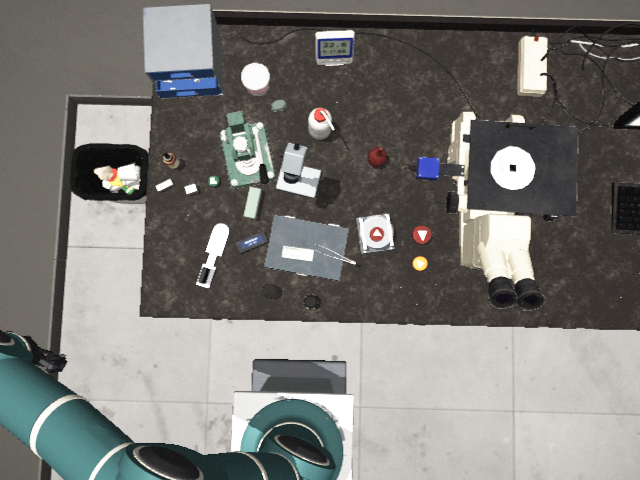

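```bash
cat > h.py <<'E'
import cv2, numpy as np
from cell import robot
np.set_printoptions(precision=3,suppress=True)
def ray(d,u,v):
    p=np.linalg.inv(d["mtx"])@np.array([u,v,1.]); R=d["pose"][:3,:3]
    return d["pose"][:3,3], R@p
def onz(d,u,v,z):
    o,r=ray(d,u,v); return (o+r*(z-o[2])/r[2])
def proj(d,P):
    R=d["pose"][:3,:3];q=R.T@(np.array(P,float)-d["pose"][:3,3]); q=d["mtx"]@q; return q[:2]/q[2]
def tri(d1,p1,d2,p2):
    o1,r1=ray(d1,*p1);o2,r2=ray(d2,*p2)
    A=np.c_[r1,-r2]; s=np.linalg.lstsq(A,o2-o1,rcond=None)[0]
    a=o1+r1*s[0];b=o2+r2*s[1]; return (a+b)/2,np.linalg.norm(a-b)
def crop(img,x,y,w,h,k,fn):
    cv2.imwrite(fn,cv2.resize(img[y:y+h,x:x+w],None,fx=k,fy=k,interpolation=cv2.INTER_CUBIC))
E
python3 - <<'E'
from h import *
t=cv2.imread("pics/top0.png");s=cv2.imread("pics/scene0.png")
crop(t,190,130,220,180,3.6,"pics/t1.png")
crop(s,180,110,260,250,2.4,"pics/s1.png")
E
```

```text
(no output)
```

View pics/t1.png

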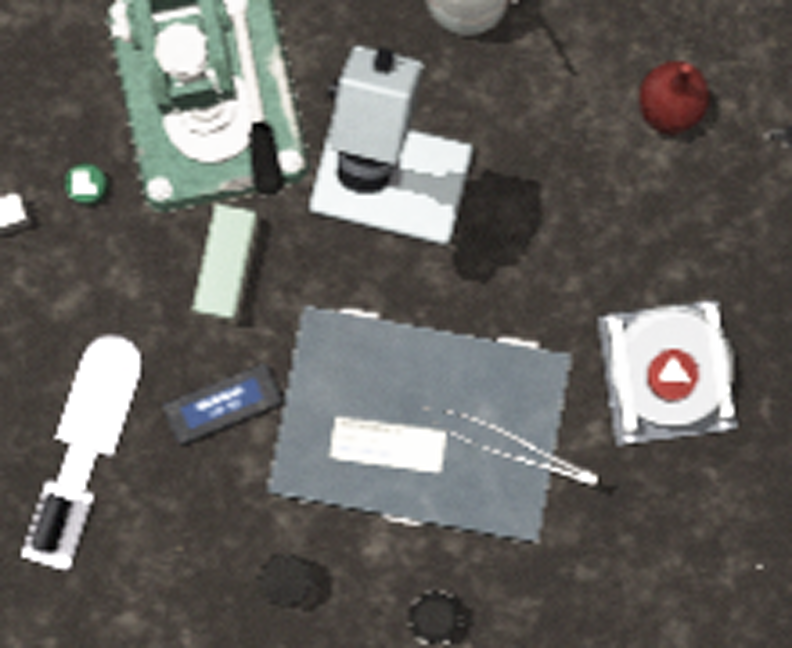

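View pics/s1.png

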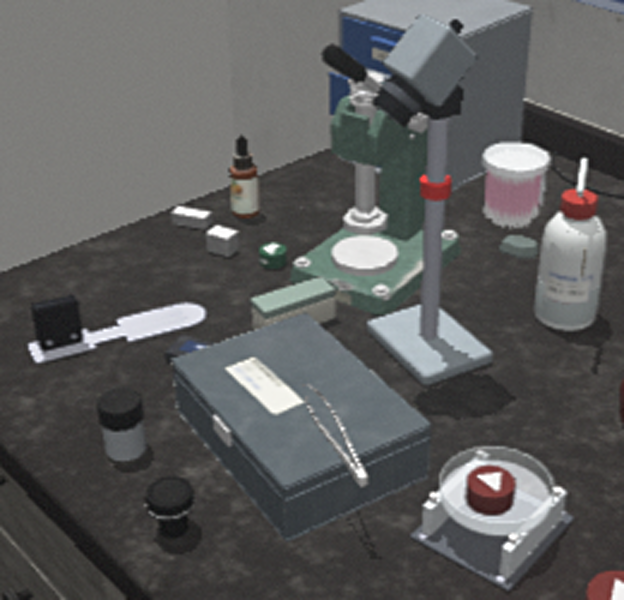

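```bash
python3 - <<'E'
from h import *
t=robot.read_camera("top");s=robot.read_camera("scene")
T=t["pixels"];S=s["pixels"]
# lifter plate
def comp(mask,box):
    m=np.zeros_like(mask);x,y,w,h=box;m[y:y+h,x:x+w]=mask[y:y+h,x:x+w]
    n,l,st,c=cv2.connectedComponentsWithStats(m.astype(np.uint8)); k=1+np.argmax(st[1:,4]); return l==k,c[k],st[k]
g=cv2.cvtColor(T,cv2.COLOR_BGR2GRAY)
m,c,st=comp(g>150,(190,218,42,75))
print("lifter",st)
ys,xs=np.nonzero(m); P=np.array([onz(t,x,y,3)[:2] for x,y in zip(xs,ys)])
rect=cv2.minAreaRect(P.astype(np.float32));print(rect)
b=cv2.boxPoints(rect);print(b)
# principal axis of blade via rect; widths along
e=[b[1]-b[0],b[2]-b[1]];L=max(e,key=np.linalg.norm);u=L/np.linalg.norm(L)
if u[0]<0:u=-u
print("rect yaw",np.degrees(np.arctan2(u[1],u[0])))
q=(P-np.array(rect[0]));a=q@u;w=q@np.array([-u[1],u[0]])
for lo in range(-100,100,8):
    k=(a>=lo)&(a<lo+8)
    if k.any():print(lo,w[k].min().round(1),w[k].max().round(1),((w[k].min()+w[k].max())/2).round(1),k.sum())
print("amin max",a.min(),a.max())
# red things
for d,n in((t,"top"),(s,"scene")):
    I=d["pixels"];h=cv2.cvtColor(I,cv2.COLOR_BGR2HSV)
    m=((h[...,0]<6)|(h[...,0]>174))&(h[...,1]>130)&(h[...,2]>60)
    n_,l,stt,c=cv2.connectedComponentsWithStats(m.astype(np.uint8))
    for i in range(1,n_):
        if stt[i,4]>20:print(n,stt[i],c[i])
E
```

```text
lifter [196 223  33  65 783]
((510.99981689453125, 228.68772888183594), (45.15975570678711, 180.03988647460938), 73.93096160888672)
[[418.247 231.907]
 [591.253 182.073]
 [603.753 225.468]
 [430.747 275.302]]
rect yaw -16.069044
-92 -19.1 17.8 -0.6 31
-84 -18.3 18.7 0.2 27
-76 -18.3 18.7 0.2 16
-68 -18.3 -7.1 -12.7 13
-60 -18.3 -7.1 -12.7 13
-52 -18.3 -7.1 -12.7 14
-44 -18.3 18.8 0.3 26
-36 -19.1 18.9 -0.1 40
-28 -10.5 10.2 -0.1 24
-20 -10.5 10.2 -0.1 23
-12 -10.5 10.3 -0.1 23
-4 -20.9 22.4 0.8 31
4 -22.6 22.4 -0.1 49
12 -22.6 21.6 -0.5 50
20 -22.6 22.5 -0.1 49
28 -22.6 22.5 -0.0 49
36 -22.6 22.5 -0.0 49
44 -22.6 22.5 -0.0 50
52 -22.6 22.6 -0.0 49
60 -22.6 22.6 0.0 48
68 -21.7 21.7 0.0 48
76 -19.1 19.1 0.0 42
84 -13.0 12.2 -0.4 19
amin max -90.01991712709045 90.01993876643616
top [314 108  13  14  93] [319.011 115.022]
top [368 147  19  19 271] [376.768 156.232]
top [110 168   7  13  47] [113.362 173.681]
top [412 225  19  19 196] [420.872 234.301]
top [370 227  13  14  91] [376.033 233.934]
scene [355 183  13  10  95] [360.916 188.242]
scene [414 189  15  12 139] [420.928 194.547]
scene [443 263  12  11  43] [448.047 267.837]
scene [387 307   7  10  22] [390.682 311.045]
scene [431 348  22  11  41] [442.171 352.439]
scene [424 352  29  23 184] [437.375 363.337]
```

```bash
python3 - <<'E'
from h import *
t=robot.read_camera("top");s=robot.read_camera("scene")
import pickle; pickle.dump((t,s),open("cams.pkl","wb"))
print("ring",onz(s,360.9,188.0,177.5), onz(s,355,188,177.5),onz(s,368,188,177.5))
# mount via top: red edges bbox 370..383,227..241, top z=36+20+?  (rail34+2+20=56)
print("mount",onz(t,376.5,233.5,56))
crop(t["pixels"],345,200,65,65,9,"pics/t2.png")
crop(s["pixels"],340,285,90,75,8,"pics/s2.png")
crop(t["pixels"],265,130,70,75,8,"pics/t3.png")
E
```

```text
ring [723.704  -1.251 177.5  ] [714.235   7.306 177.5  ] [735.097 -11.546 177.5  ]
mount [ 574.173 -211.304   56.   ]
```

View pics/t2.png

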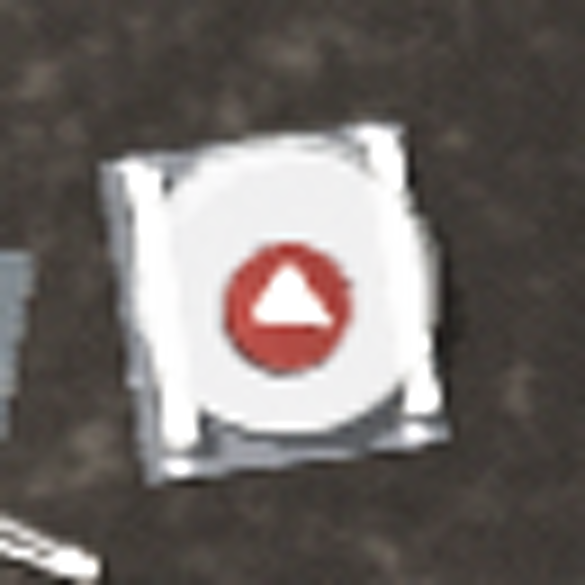

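View pics/t3.png

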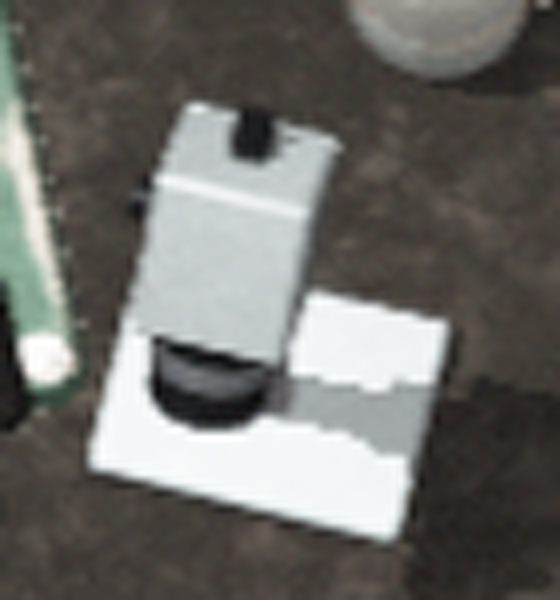

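View pics/s2.png

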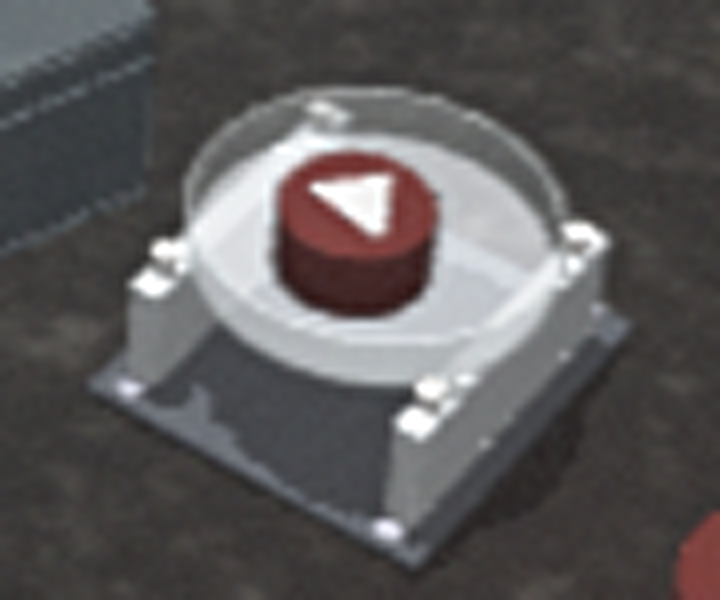

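```bash
python3 - <<'E'
from h import *
import pickle; t,s=pickle.load(open("cams.pkl","rb"))
f=lambda x,y,k,ox,oy:((x+.5)/k-.5+ox,(y+.5)/k-.5+oy)
C=[onz(t,*f(x,y,9,345,200),4) for x,y in((105,165),(403,125),(448,440),(155,485))]
C=np.array(C);print(C);print("centre",C.mean(0))
for i in range(4):
    e=C[(i+1)%4]-C[i];print(np.linalg.norm(e),np.degrees(np.arctan2(e[1],e[0])))
for p in((92,382),(418,570),(632,322)):print("sc",onz(s,*f(*p,8,340,285),4))
# rail front tops in scene
for p in((150,285),(412,425)):print("rail",onz(s,*f(*p,8,340,285),34))
# mount top outline scene: ellipse centre
print("mount s",onz(s,*f(357,205,8,340,285),56))
# dish outline top : left x~165..? centre
for p in((165,290),(425,290),(290,150),(290,432)):print("dish",onz(t,*f(*p,9,345,200),40))
# stand base z=14
C=np.array([onz(t,*f(x,y,8,265,130),14) for x,y in((88,467),(398,543),(450,322))]);print(C, "mid diag",(C[0]+C[2])/2)
for a,b in((0,1),(1,2)):
    e=C[b]-C[a];print(np.linalg.norm(e),np.degrees(np.arctan2(e[1],e[0])))
# head edges
for a,b in(((160,180),(133,325)),((303,215),(275,358)),((185,103),(160,180)),((160,180),(305,215)),((150,338),(275,362))):
    e=onz(t,*f(*b,8,265,130),290)-onz(t,*f(*a,8,265,130),290);print("head",np.degrees(np.arctan2(e[1],e[0])))
E
```

```text
[[ 621.6   -160.445    4.   ]
 [ 636.2   -250.875    4.   ]
 [ 540.372 -265.617    4.   ]
 [ 524.465 -177.284    4.   ]]
centre [ 580.659 -213.555    4.   ]
91.60096488034551 -80.82867702164323
96.95444390451384 -171.25419354627584
89.75392156291055 100.20852446221417
98.5830704058579 9.834890240645453
sc [ 528.519 -176.175    4.   ]
sc [ 541.482 -266.894    4.   ]
sc [ 640.02  -248.991    4.   ]
rail [ 538.774 -183.722   34.   ]
rail [ 550.148 -254.408   34.   ]
mount s [ 575.891 -212.821   56.   ]
dish [ 579.676 -176.504   40.   ]
dish [ 581.652 -253.635   40.   ]
dish [ 622.554 -212.994   40.   ]
dish [ 538.34  -214.183   40.   ]
[[697.217  62.238  14.   ]
 [673.624 -44.382  14.   ]
 [750.826 -60.264  14.   ]] mid diag [724.022   0.987  14.   ]
109.19970150038203 -102.4774307860008
78.81930665802749 -11.624514491085945
head 171.4192615755297
head 170.71098045764305
head 164.0979149836682
head -102.36429172676434
head -99.57643729123822
```

```bash
cat >> h.py <<'E'
from scipy.spatial.transform import Rotation as Ro
def st():
    s=robot.sense(); w,x,y,z=s["orientation"]; return s,Ro.from_quat([x,y,z,w])
def plan(target,yaw_y_deg,first_turn=True):
    """target TCP pos, tool y yaw, tool down -> turn in tool frame, shift in tool frame after / before turn"""
    s,R=st(); a=np.radians(yaw_y_deg); y=np.array([np.cos(a),np.sin(a),0]);z=np.array([0,0,-1.]);x=np.cross(y,z)
    Rt=Ro.from_matrix(np.c_[x,y,z]); d=np.array(target)-s["position"]
    print("t",s["time_s"],"pos",s["position"],"gap",s["finger_gap"],"F",s["force"],"q",s["joint_positions"])
    print("turn",(R.inv()*Rt).as_rotvec(),"shift@cur",R.inv().apply(d),"shift@tgt",Rt.inv().apply(d),"world d",d)
E
python3 - <<'E'
from h import *
plan((453.3,245.3,404),73.93)
import pickle; t,s=pickle.load(open("cams.pkl","rb"))
T,S=t["pixels"],s["pixels"]
# black grip in top
print("grip top", [proj(t,(453.3+a*.961,245.3-a*.277,55)) for a in(-22,22)])
print("tweezer tip",onz(t,355.5,262.5,60)," eyepiece",onz(t,312,301,42)," can",onz(t,272,291,54),"orange",onz(t,420,263,20),"big",onz(t,421,234,25))
E
```

```text
t 0.3 pos [268.853 564.165 404.443] gap 85.57871212341543 F [ 0.42   0.371 -0.447] q [-1.168  0.418 -0.01   1.614  0.005  1.111 -0.053]
turn [-0.    -0.    -0.164] shift@cur [-303.683 -208.5      0.558] shift@tgt [-265.506 -255.348    0.443] world d [ 184.447 -318.865   -0.443]
grip top [array([199.245, 282.865]), array([204.617, 266.864])]
tweezer tip [ 495.767 -156.911   60.   ]  eyepiece [392.5   -45.378  42.   ]  can [415.834  60.036  54.   ] orange [ 501.452 -332.943   20.   ] big [ 579.387 -334.284   25.   ]
```

```bash
python3 -m handwheel '[[[0,0,-0.08],[0,0,0],-1],[[0,0,-0.084],[0,0,0],-1],[[0,0,0],[-10,-10,0],-1],[[0,0,0],[-20,-20,5],-1],[[0,0,0],[-25,-25,10],-1],[[0,0,0],[-25,-25,15],-1],[[0,0,0],[-25,-25,15],-1],[[0,0,0],[-25,-25,15],-1],[[0,0,0],[-25,-25,15],-1],[[0,0,0],[-25,-25,15],-1],[[0,0,0],[-25,-25,10],-1],[[0,0,0],[-25,-20,10],-1],[[0,0,0],[-20,-17,5],-1],[[0,0,0],[-10,-10,5],-1],[[0,0,0],[-5.5,-3.3,0],-1],[[0,0,0],[0,0,0],-1],[[0,0,0],[0,0,0],-1]]'; python3 -c "
from h import *
plan((453.3,245.3,187),73.93)
d=robot.read_camera('top');crop(d['pixels'],170,200,120,110,5,'pics/t4.png')
d=robot.read_camera('scene');crop(d['pixels'],150,150,160,140,4,'pics/s4.png')"
```

```text
time_s: 2.0
position: [453.0, 245.9, 285.0]
orientation: [0.0, 0.14, 0.99, 0.0]
force: [0.6, 0.3, 0.5]
finger_gap: 85.3
t 2.0 pos [452.97  245.86  285.009] gap 85.32234484262898 F [0.567 0.318 0.53 ] q [-0.623  0.38   0.08   1.99  -0.043  0.773  0.771]
turn [ 0.  0. -0.] shift@cur [-0.462 -0.49  98.009] shift@tgt [-0.472 -0.447 98.009] world d [  0.33   -0.56  -98.009]
```

View pics/s4.png

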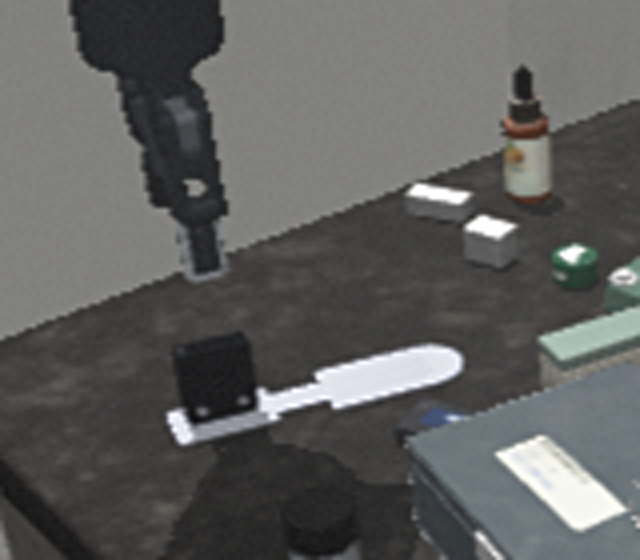

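```bash
python3 -m handwheel '[[[0,0,0],[-0.5,-0.4,15],-1],[[0,0,0],[0,0,20],-1],[[0,0,0],[0,0,20],-1],[[0,0,0],[0,0,20],-1],[[0,0,0],[0,0,13],-1],[[0,0,0],[0,0,9],-1],[[0,0,0],[0,0,0],-1],[[0,0,0],[0,0,0],1],[[0,0,0],[0,0,0],1],[[0,0,0],[0,0,0],1],[[0,0,0],[0,0,0],1],[[0,0,0],[0,0,0],1],[[0,0,0],[0,0,0],1],[[0,0,0],[0,0,0],1],[[0,0,0],[0,0,0],1]]'; python3 -c "
from h import *
plan((453.3,245.3,187),73.93)
d=robot.read_camera('scene');crop(d['pixels'],150,150,160,140,4,'pics/s5.png')"
```

```text
time_s: 3.6
position: [453.8, 244.9, 188.1]
orientation: [0.0, 0.14, 0.99, 0.0]
force: [-0.8, 1.2, 7.2]
finger_gap: 13.7
t 3.6 pos [453.775 244.914 188.062] gap 13.745530162529343 F [-0.788  1.21   7.181] q [-0.607  0.548  0.064  2.026 -0.061  0.569  0.789]
turn [ 0.  0. -0.] shift@cur [0.564 0.238 1.062] shift@tgt [0.563 0.239 1.062] world d [-0.475  0.386 -1.062]
```

View pics/s5.png

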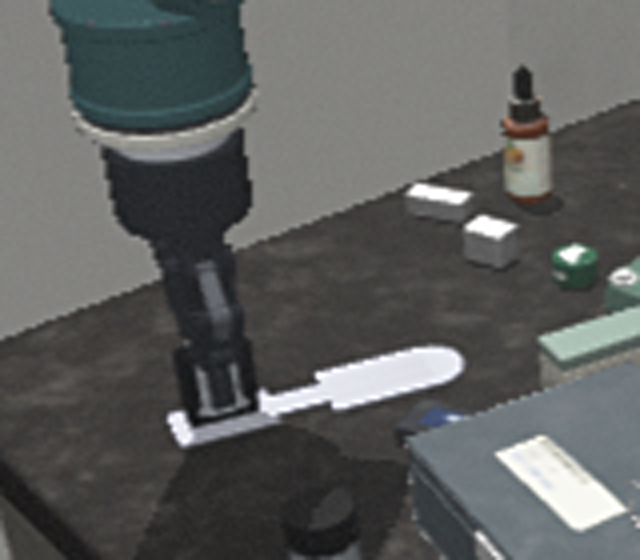

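```bash
python3 -m handwheel '[[[0,0,0],[0,0,-5],1],[[0,0,0],[0,0,-10],1],[[0,0,0],[0,0,-20],1],[[0,0,0],[0,0,-25],1],[[0,0,0],[0,0,-25],1],[[0,0,0],[0,0,-25],1],[[0,0,0],[0,0,-20],1],[[0,0,0],[0,0,-10],1],[[0,0,0],[0,0,0],1],[[0,0,0],[0,0,0],1]]'; python3 -c "
from h import *
plan((354.6,-250.6,330),99.4)
d=robot.read_camera('scene');cv2.imwrite('pics/s6.png',d['pixels'])"
```

```text
time_s: 4.65
position: [453.4, 244.6, 327.1]
orientation: [-0.0, 0.14, 0.99, -0.0]
force: [-0.5, -0.5, -1.1]
finger_gap: 13.2
t 4.65 pos [453.396 244.646 327.139] gap 13.24455661864232 F [-0.51  -0.541 -1.104] q [-0.628  0.317  0.087  1.961 -0.035  0.866  0.768]
turn [-0.    -0.001 -0.445] shift@cur [ -42.31  -503.23    -2.607] shift@tgt [ 178.356 -472.46    -2.861] world d [ -98.796 -495.246    2.861]
```

View pics/s6.png

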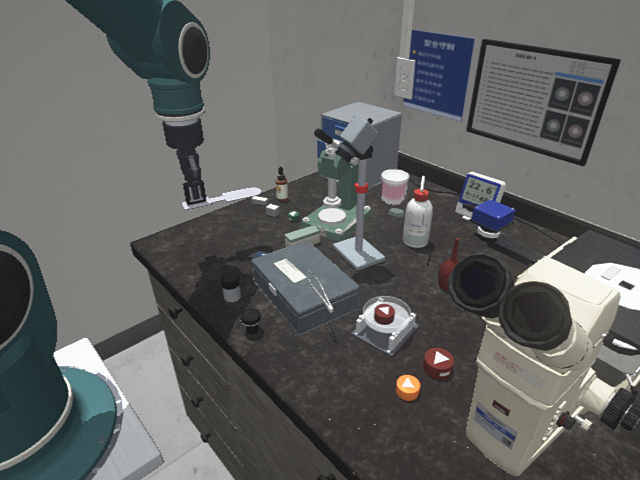

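```bash
python3 -m handwheel '[[[0,0,0],[0,-12,0],1],[[0,0,0],[0,-24,0],1],[[0,0,0],[-3,-30,0],1],[[0,0,0],[-3,-30,0],1],[[0,0,0],[-3,-30,0],1],[[0,0,0],[-3,-30,0],1],[[0,0,0],[-3,-30,0],1],[[0,0,0],[-3,-30,0],1],[[0,0,0],[-3,-30,0],1],[[0,0,0],[-3,-30,0],1],[[0,0,0],[-3,-30,0],1],[[0,0,0],[-3,-30,0],1],[[0,0,0],[-3,-30,0],1],[[0,0,0],[-3,-30,0],1],[[0,0,0],[-3,-30,0],1],[[0,0,0],[-3,-30,0],1],[[0,0,0],[0,-24,0],1],[[0,0,0],[0,-15,0],1],[[0,0,0],[0,-8,0],1],[[0,0,0],[0,0,0],1]]';  python3 -m handwheel '[[[0,0,-0.08],[0,0,0],1],[[0,0,-0.1],[0,0,0],1],[[0,0,-0.1],[0,0,0],1],[[0,0,-0.1],[0,0,0],1],[[0,0,-0.065],[0,0,0],1],[[0,0,0],[0,0,0],1],[[0,0,0],[0,0,0],1]]';python3 -c "
from h import *
plan((354.6,-250.6,330),99.4)
d=robot.read_camera('scene');cv2.imwrite('pics/s7.png',d['pixels'])
d=robot.read_camera('top');crop(d['pixels'],300,190,140,130,5,'pics/t7.png')"
```

```text
time_s: 6.7
position: [353.9, -250.7, 327.3]
orientation: [-0.0, 0.141, 0.99, -0.0]
force: [0.5, 0.3, -1.7]
finger_gap: 13.2
time_s: 7.4
position: [354.7, -249.6, 327.6]
orientation: [-0.0, -0.081, 0.997, 0.0]
force: [-0.6, -0.0, -1.5]
finger_gap: 13.4
t 7.4 pos [ 354.676 -249.639  327.647] gap 13.402669744780582 F [-0.63  -0.044 -1.535] q [ 0.174  0.187  0.406  2.154 -0.101  0.818  2.377]
turn [ 0.    -0.    -0.001] shift@cur [ 0.231 -0.936 -2.353] shift@tgt [ 0.232 -0.936 -2.353] world d [-0.076 -0.961  2.353]
```

View pics/s7.png

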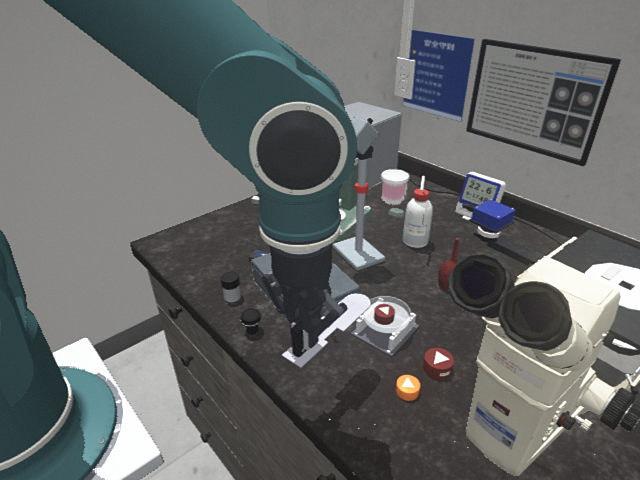

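View pics/t7.png

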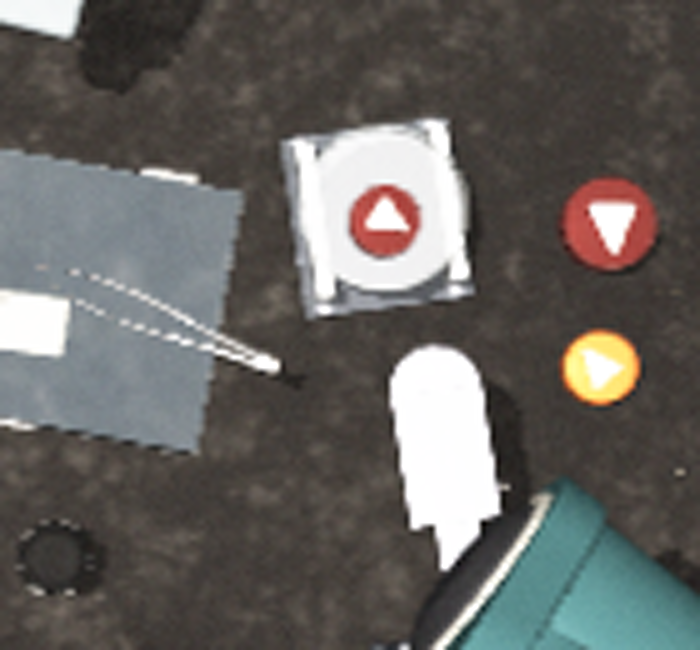

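```bash
cat > blade.py <<'E'
from h import *
def blade(z,box,thr=200):
    t=robot.read_camera("top");g=cv2.cvtColor(t["pixels"],cv2.COLOR_BGR2GRAY)
    x,y,w,h=box;m=np.zeros_like(g);m[y:y+h,x:x+w]=g[y:y+h,x:x+w]>thr
    n,l,s,c=cv2.connectedComponentsWithStats(m.astype(np.uint8));k=1+np.argmax(s[1:,4]);print(s[k])
    ys,xs=np.nonzero(l==k);P=np.array([onz(t,a,b,z)[:2] for a,b in zip(xs,ys)]);return P
def axis(P,yaw,rng=60):
    for _ in range(4):
        u=np.array([np.cos(yaw),np.sin(yaw)]);v=np.array([-u[1],u[0]])
        a=P@u;w=P@v;tip=a.max();M=[]
        for lo in np.arange(tip-rng,tip-20,4):
            k=(a>=lo)&(a<lo+4)
            M.append((lo+2,(w[k].min()+w[k].max())/2,w[k].max()-w[k].min()))
        M=np.array(M);f=np.polyfit(M[:,0],M[:,1],1);yaw+=np.arctan(f[0])
    c=M.mean(0); print("yaw",np.degrees(yaw),"tip",tip*u+np.polyval(f,tip)*v,"width",c[2])
    return yaw
E
python3 -c "
from blade import *
P=blade(142.6,(370,255,40,60));y=axis(P,.16)
tip=(P@np.array([np.cos(y),np.sin(y)])).max()"
```

```text
[378 259  22  45 660]
yaw 8.715416488971826 tip [ 500.951 -226.242] width 43.037460200485114
```

```bash
python3 -m handwheel '[[[0,0,0],[0,0,10],1],[[0,0,0],[0,0,20],1],[[0,0,0],[0,0,25],1],[[0,0,0],[0,0,25],1],[[0,0,0],[0,0,20],1],[[0,0,0],[0,0,15],1],[[0,0,0],[0,0,9],1],[[0,0,0],[0,0,0],1],[[0,0,0],[0,0,0],1]]';python3 -c "
from blade import *
plan((354.6,-250.6,203),99.4)
d=robot.read_camera('scene');crop(d['pixels'],250,270,180,130,4.4,'pics/s8.png')
P=blade(18,(370,255,40,60));y=axis(P,.16)"
```

```text
time_s: 8.45
position: [354.6, -250.3, 203.9]
orientation: [0.0, -0.082, 0.997, -0.0]
force: [1.1, 0.6, -1.3]
finger_gap: 13.0
t 8.45 pos [ 354.647 -250.291  203.928] gap 13.039823838170472 F [ 1.113  0.624 -1.313] q [ 0.269  0.435  0.318  2.222 -0.269  0.519  2.529]
turn [-0. -0. -0.] shift@cur [ 0.097 -0.297  0.928] shift@tgt [ 0.097 -0.297  0.928] world d [-0.047 -0.309 -0.928]
[374 263  20  39 562]
yaw 8.749932690567123 tip [ 499.783 -227.388] width 43.46239083676927
```

View pics/s8.png

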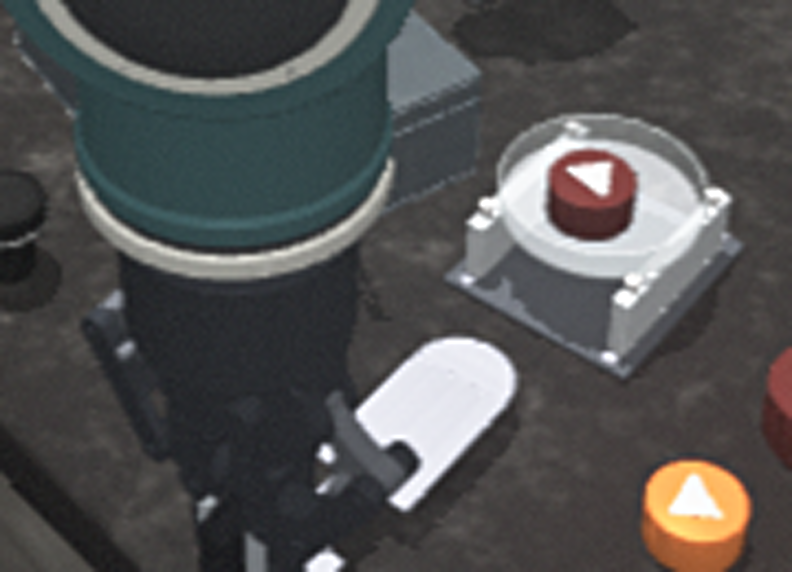

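```bash
python3 -c "
from h import *
for z in(10,18,26):
    # xy on top ray for tip pixel
    t=robot.read_camera('top');s=robot.read_camera('scene')
    px=proj(t,(499.8,-227.4,18)); p=proj(s,onz(t,*px,z)); print(z,p,(p-[250,270])*4.4)
I=s['pixels'];h=cv2.cvtColor(I,cv2.COLOR_BGR2HSV);m=(h[...,2]>150)&(h[...,1]<40)
for r in range(345,366,2):
    xs=np.nonzero(m[r,320:375])[0]+320; print(r,xs.min() if len(xs) else 0,xs.max() if len(xs) else 0)
"
```

```text
10 [360.423 352.933] [485.86  364.904]
18 [360.057 349.662] [484.251 350.511]
26 [359.688 346.357] [482.625 335.971]
345 0 0
347 348 359
349 345 362
351 343 365
353 341 366
355 339 366
357 337 366
359 335 366
361 333 364
363 331 363
365 331 361
```

```bash
python3 -m handwheel '[[[0,0,0],[-5,0.5,2],1],[[0,0,0],[-10,0.5,0],1],[[0,0,0],[-10,0,0],1],[[0,0,0],[-10,0,0],1],[[0,0,0],[-10,0,0],1],[[0,0,0],[-10,0,0],1],[[0,0,0],[-5,0,0],1],[[0,0,0],[0,0,0],1]]';python3 -c "
from blade import *
plan((354.6,-250.6,203),99.4)
d=robot.read_camera('scene');crop(d['pixels'],280,270,150,120,5,'pics/s9.png')
d=robot.read_camera('top');crop(d['pixels'],345,200,80,90,6,'pics/t9.png')"
```

```text
time_s: 9.65
position: [414.3, -239.1, 201.7]
orientation: [0.0, -0.082, 0.997, -0.0]
force: [0.0, 0.1, -0.8]
finger_gap: 13.2
t 9.65 pos [ 414.269 -239.149  201.668] gap 13.196892275424203 F [ 0.031  0.136 -0.838] q [ 0.198  0.495  0.313  2.12  -0.276  0.565  2.446]
turn [-0.     0.     0.001] shift@cur [60.74  -1.493 -1.337] shift@tgt [60.738 -1.552 -1.332] world d [-59.669 -11.451   1.332]
```

View pics/s9.png

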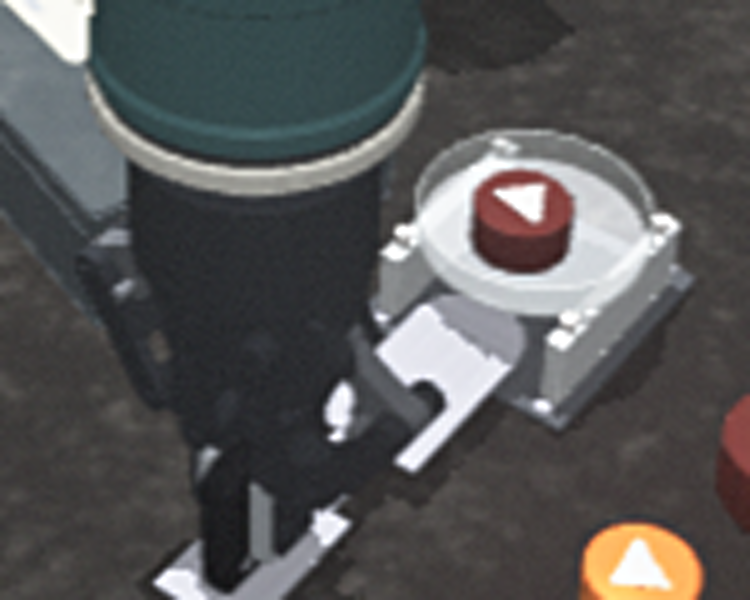

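View pics/t9.png

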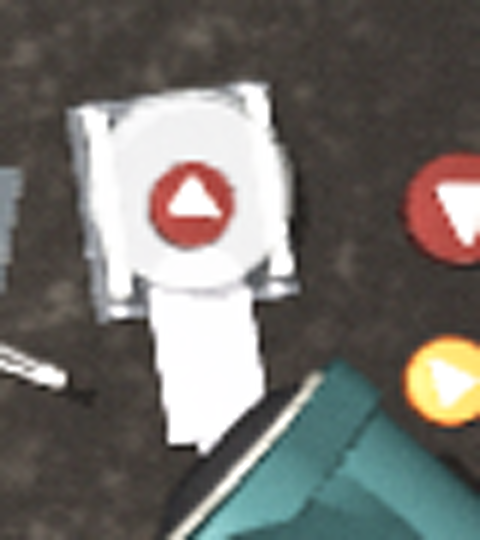

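```bash
python3 -m handwheel '[[[0,0,0],[-5,0,0],1],[[0,0,0],[-10,0,0],1],[[0,0,0],[-10,0,0],1],[[0,0,0],[-10,0,0],1],[[0,0,0],[-10,0,0],1],[[0,0,0],[-10,0,0],1],[[0,0,0],[-6,0,0],1],[[0,0,0],[0,0,0],1],[[0,0,0],[0,0,0],1]]';python3 -c "
from blade import *
plan((354.6,-250.6,203),99.4)
d=robot.read_camera('scene');crop(d['pixels'],280,270,150,120,5,'pics/s10.png')
d=robot.read_camera('top');crop(d['pixels'],345,200,80,90,6,'pics/t10.png')"
```

```text
time_s: 10.65
position: [473.6, -229.4, 201.6]
orientation: [-0.0, -0.082, 0.997, -0.0]
force: [-0.5, -0.4, -1.5]
finger_gap: 13.5
t 10.65 pos [ 473.587 -229.448  201.624] gap 13.475854931932341 F [-0.488 -0.437 -1.516] q [ 0.141  0.556  0.311  2.004 -0.281  0.622  2.373]
turn [-0. -0.  0.] shift@cur [120.845  -1.418  -1.327] shift@tgt [120.844  -1.434  -1.376] world d [-118.987  -21.152    1.376]
```

View pics/s10.png

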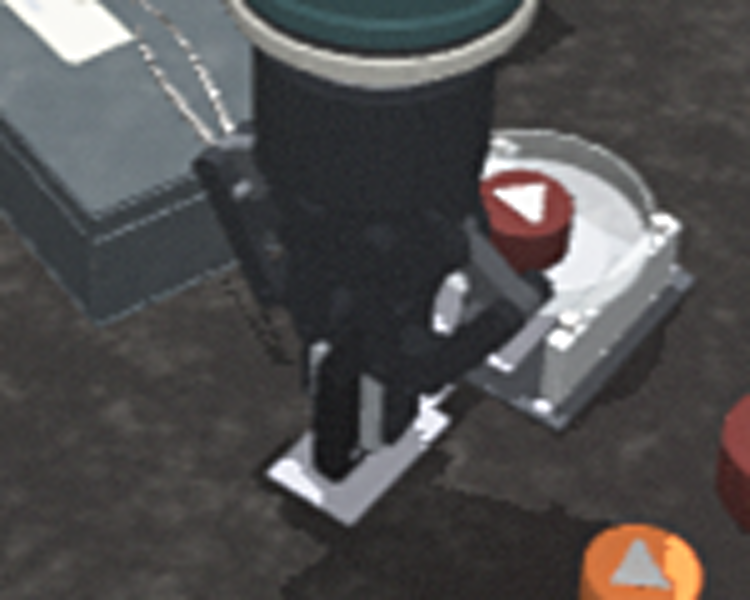

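View pics/t10.png

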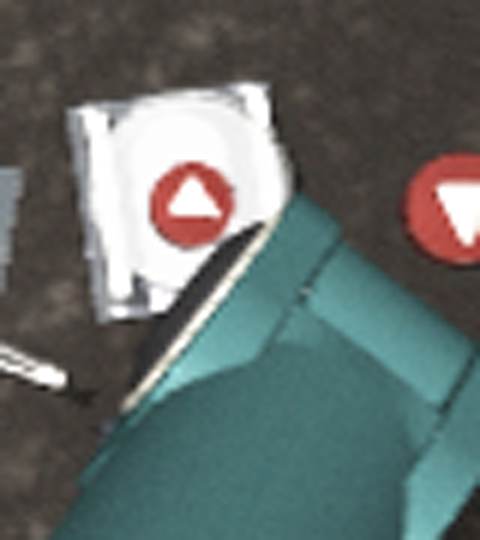

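```bash
python3 -m handwheel '[[[0,0,0],[0,0,-3],1],[[0,0,0],[0,0,-3],1],[[0,0,0],[0,0,-2],1],[[0,0,0],[0,0,-2],1],[[0,0,0],[0,0,-2],1],[[0,0,0],[0,0,-2],1],[[0,0,0],[0,0,-2],1],[[0,0,0],[0,0,-2],1],[[0,0,0],[0,0,-2],1],[[0,0,0],[0,0,-2],1],[[0,0,0],[0,0,-2],1],[[0,0,0],[0,0,-2],1],[[0,0,0],[0,0,-2],1],[[0,0,0],[0,0,-2],1],[[0,0,0],[0,0,-2],1],[[0,0,0],[0,0,-2],1],[[0,0,0],[0,0,-2],1],[[0,0,0],[0,0,-2],1],[[0,0,0],[0,0,0],1],[[0,0,0],[0,0,0],1]]';python3 -c "
from blade import *
plan((354.6,-250.6,203),99.4)
d=robot.read_camera('scene');crop(d['pixels'],280,240,150,120,5,'pics/s11.png')"
```

```text
time_s: 12.75
position: [473.8, -229.4, 239.8]
orientation: [0.0, -0.082, 0.997, -0.0]
force: [0.0, 0.3, -2.2]
finger_gap: 13.1
t 12.75 pos [ 473.811 -229.374  239.756] gap 13.086360271981443 F [ 0.044  0.326 -2.223] q [ 0.116  0.49   0.341  1.993 -0.248  0.697  2.345]
turn [-0.  0.  0.] shift@cur [121.08   -1.445  36.747] shift@tgt [121.077  -1.471  36.756] world d [-119.211  -21.226  -36.756]
```

View pics/s11.png

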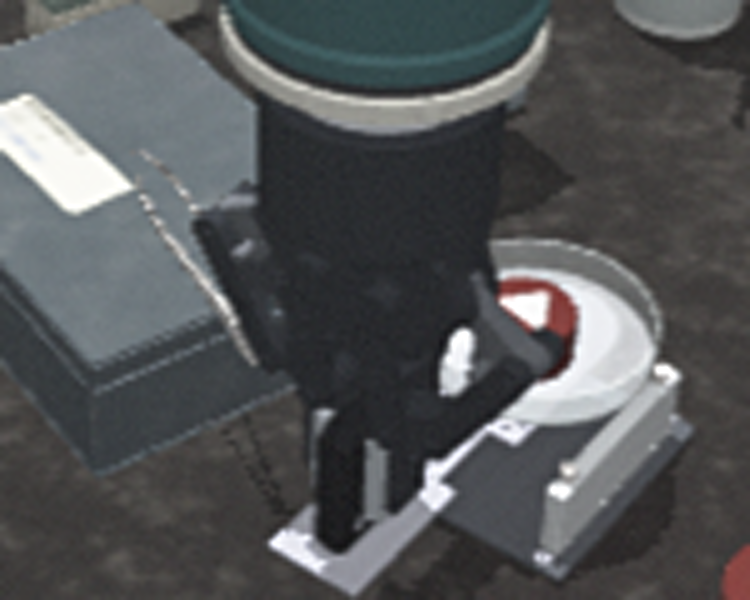

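```bash
python3 -m handwheel '[[[0,0,0],[0,0,-2],1],[[0,0,0],[0,0,-4],1],[[0,0,0],[0,0,-6],1],[[0,0,0],[0,0,-8],1],[[0,0,0],[0,0,-10],1],[[0,0,0],[0,0,-10],1],[[0,0,0],[0,0,-10],1],[[0,0,0],[0,0,-10],1],[[0,0,0],[0,0,-10],1],[[0,0,0],[0,0,-10],1],[[0,0,0],[0,0,-10],1],[[0,0,0],[0,0,-8],1],[[0,0,0],[0,0,-6],1],[[0,0,0],[0,0,-5],1],[[0,0,0],[0,0,-4],1],[[0,0,0],[0,0,-2],1],[[0,0,0],[0,0,0],1]]';python3 -c "
from blade import *
plan((489.2,49.6,355),78)
d=robot.read_camera('scene');crop(d['pixels'],230,130,200,160,4,'pics/s12.png')
d=robot.read_camera('top');crop(d['pixels'],345,200,80,90,6,'pics/t12.png')"
```

```text
time_s: 14.5
position: [473.8, -229.4, 354.8]
orientation: [0.0, -0.082, 0.997, -0.0]
force: [0.1, -0.4, -3.1]
finger_gap: 13.3
t 14.5 pos [ 473.811 -229.396  354.8  ] gap 13.269860766721958 F [ 0.127 -0.402 -3.065] q [ 0.057  0.316  0.401  1.92  -0.151  0.935  2.266]
turn [-0.     0.     0.374] shift@cur [-60.785 272.729  -0.222] shift@tgt [ 42.954 276.099  -0.2  ] world d [ 15.389 278.996   0.2  ]
```

View pics/s12.png

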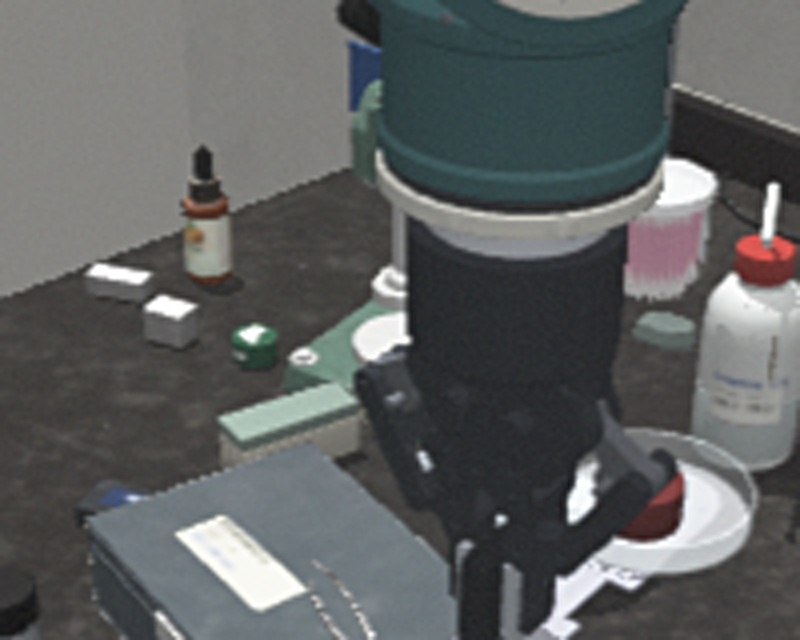

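View pics/t12.png

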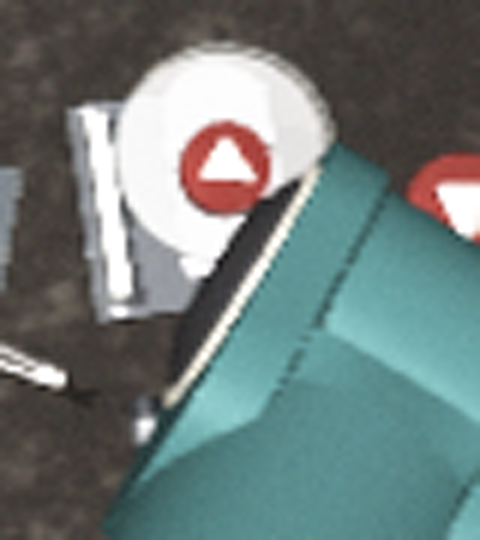

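```bash
python3 -m handwheel '[[[0,0,0],[-0.5,3,0],1],[[0,0,0],[-1,6,0],1],[[0,0,0],[-2,9,0],1],[[0,0,0],[-3,12,0],1],[[0,0,0],[-3,15,0],1],[[0,0,0],[-3,15,0],1],[[0,0,0],[-3,15,0],1],[[0,0,0],[-3,15,0],1],[[0,0,0],[-3,15,0],1],[[0,0,0],[-3,15,0],1],[[0,0,0],[-3,15,0],1],[[0,0,0],[-3,15,0],1],[[0,0,0],[-3,15,0],1],[[0,0,0],[-3,15,0],1],[[0,0,0],[-3,15,0],1],[[0,0,0],[-3,15,0],1],[[0,0,0],[-3,15,0],1],[[0,0,0],[-3,12,0],1],[[0,0,0],[-2,9,0],1],[[0,0,0],[-1,6,0],1]]';python3 -c "
from blade import *
plan((489.2,49.6,355),78)
d=robot.read_camera('scene');crop(d['pixels'],230,100,200,160,4,'pics/s13.png')"
```

```text
time_s: 16.6
position: [483.4, 28.6, 354.7]
orientation: [0.0, -0.082, 0.997, -0.0]
force: [0.6, -0.1, -1.8]
finger_gap: 13.1
t 16.6 pos [483.382  28.608 354.729] gap 13.149232686331898 F [ 0.578 -0.138 -1.796] q [-0.354  0.23   0.264  2.014 -0.075  0.907  1.685]
turn [-0.     0.     0.374] shift@cur [-9.187 19.751 -0.271] shift@tgt [-1.327 21.743 -0.271] world d [ 5.818 20.992  0.271]
```

View pics/s13.png

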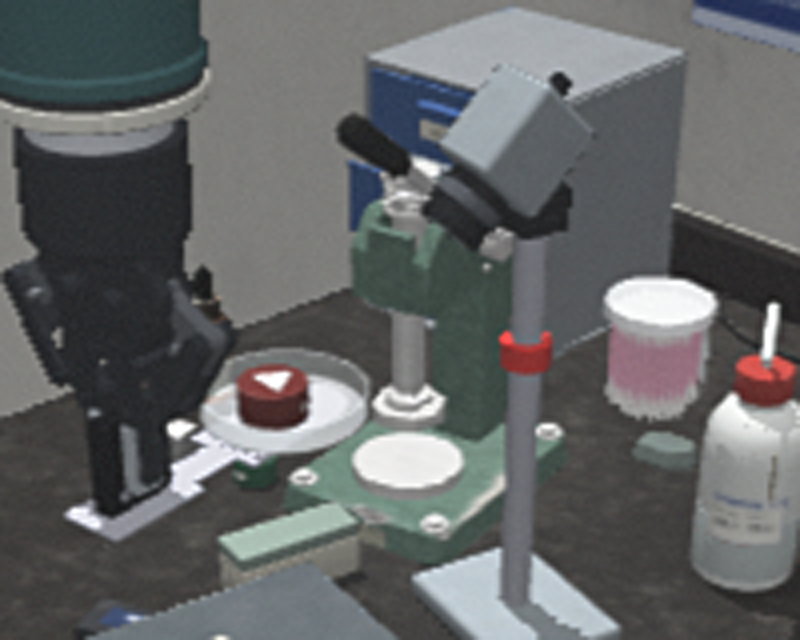

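Dish carried steadily and level. Finish the slide gently while turning towards the pillar.

```bash
python3 -m handwheel '[[[0,0,0.01],[0,4,0],1],[[0,0,0.02],[0,3,0],1],[[0,0,0.03],[0,2,0],1],[[0,0,0.035],[0,2,0],1],[[0,0,0.035],[0,2,0],1],[[0,0,0.035],[-1,2,0],1],[[0,0,0.035],[-1,2,0],1],[[0,0,0.035],[-1,2,0],1],[[0,0,0.035],[-1,1,0],1],[[0,0,0.03],[0,1,0],1],[[0,0,0.03],[0,0,0],1],[[0,0,0.024],[0,0,0],1],[[0,0,0.015],[0,0,0],1],[[0,0,0.005],[0,0,0],1],[[0,0,0],[0,0,0],1],[[0,0,0],[0,0,0],1]]';python3 -c "
from blade import *
plan((489.2,49.6,355),78)
d=robot.read_camera('scene');crop(d['pixels'],230,100,200,160,4,'pics/s14.png')
d=robot.read_camera('top');crop(d['pixels'],230,120,120,120,5,'pics/t14.png')
import pickle;pickle.dump(d,open('c14.pkl','wb'))"
```

```text
time_s: 18.25
position: [485.9, 48.4, 354.7]
orientation: [-0.0, 0.105, 0.995, -0.0]
force: [0.1, -0.2, -2.8]
finger_gap: 13.3
t 18.25 pos [485.866  48.436 354.716] gap 13.263640741781705 F [ 0.149 -0.165 -2.792] q [-0.43   0.239  0.307  2.006 -0.091  0.909  1.285]
turn [-0. -0. -0.] shift@cur [-3.019  1.832 -0.284] shift@tgt [-3.02   1.832 -0.284] world d [3.334 1.164 0.284]
```

View pics/s14.png

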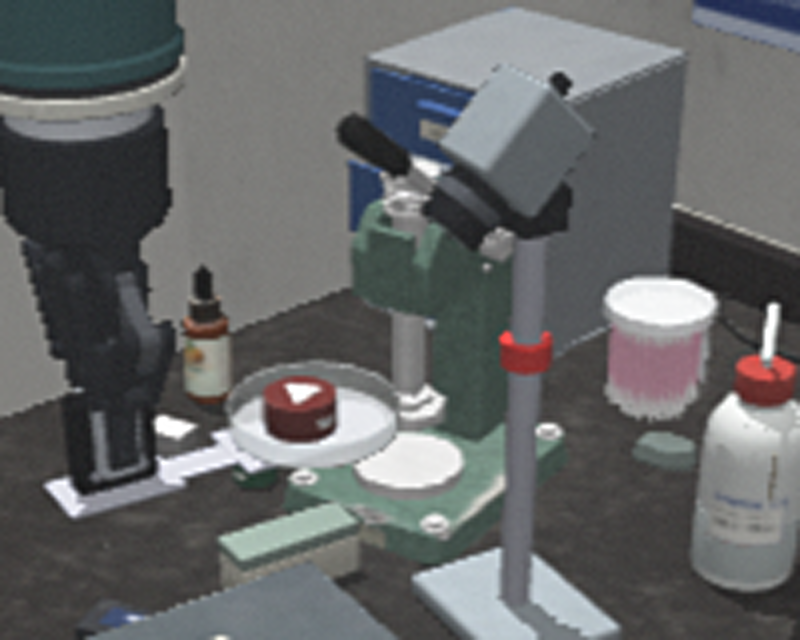

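View pics/t14.png

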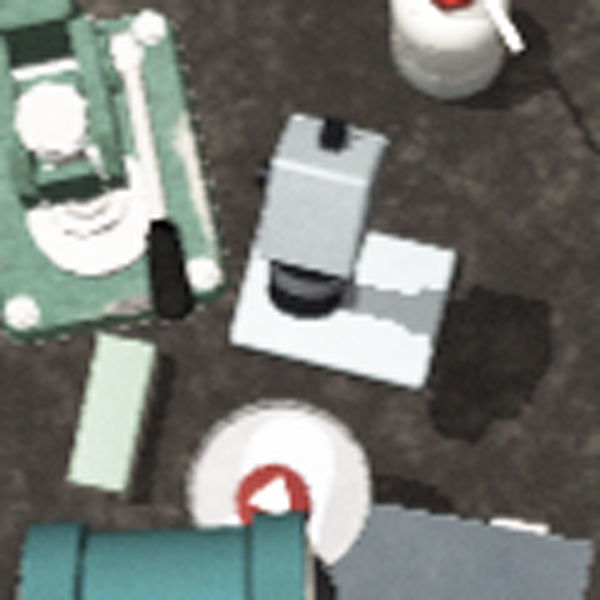

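```bash
python3 -c "
from h import *
t=robot.read_camera('top');s=robot.read_camera('scene')
f=lambda x,y,k,ox,oy:((x+.5)/k-.5+ox,(y+.5)/k-.5+oy)
c=onz(t,*f(279,491,5,230,120),184); print('dish c top',c)
print('widths',[onz(t,*f(x,491,5,230,120),184)[:2] for x in(186,372)])
pil=np.array([723.9,-0.3]);a=np.radians(-12);u=np.array([np.cos(a),np.sin(a)])
v=pil-130*u;print('view',v,'err',c[:2]-v)
# height check: dish rim centre in scene
cs=f(313,412,4,230,100); print('tri',tri(t,f(279,491,5,230,120),s,f(312,405,4,230,100)))
for z in (160,170,180,190): print(z,(proj(s,(*c[:2],z))-[230,100])*4)
# height by ring compare: mount top & bottom
"

```

```text
dish c top [592.603  24.512 184.   ]
widths [array([591.44 ,  69.926]), array([593.765, -20.901])]
view [596.741  26.729] err [-4.138 -2.217]
tri (array([593.407,  24.084, 182.881]), np.float64(1.6195636880794089))
160 [308.177 443.077]
170 [307.739 426.078]
180 [307.295 408.877]
190 [306.846 391.473]
```

```bash
python3 -m handwheel '[[[0,0,0],[-1,0.5,0],1],[[0,0,0],[-2,1,-0.5],1],[[0,0,0],[-1,0.5,0],1],[[0,0,0],[0,0,0],1],[[0,0,0],[0,0,0],1],[[0,0,0],[0,0,0],1],[[0,0,0],[0,0,0],1],[[0,0,0],[0,0,0],1],[[0,0,0],[0,0,0],1],[[0,0,0],[0,0,0],1]]';python3 -c "
from blade import *
plan((489.2,49.6,355),78)
d=robot.read_camera('scene');crop(d['pixels'],230,160,120,80,6.5,'pics/s15.png')
d=robot.read_camera('top');crop(d['pixels'],250,180,80,70,8,'pics/t15.png')"
```

```text
time_s: 19.45
position: [490.2, 49.6, 355.2]
orientation: [-0.0, 0.105, 0.995, -0.0]
force: [0.4, -0.1, -2.5]
finger_gap: 13.5
t 19.45 pos [490.18   49.583 355.206] gap 13.49836541921238 F [ 0.375 -0.118 -2.478] q [-0.43   0.247  0.306  1.995 -0.093  0.913  1.286]
turn [-0.  0. -0.] shift@cur [ 0.963 -0.188  0.206] shift@tgt [ 0.963 -0.187  0.206] world d [-0.98   0.017 -0.206]
```

View pics/s15.png

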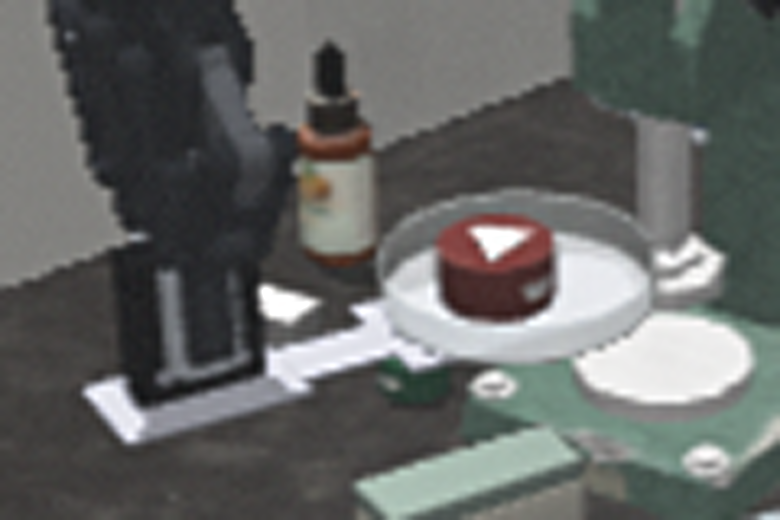

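View pics/t15.png

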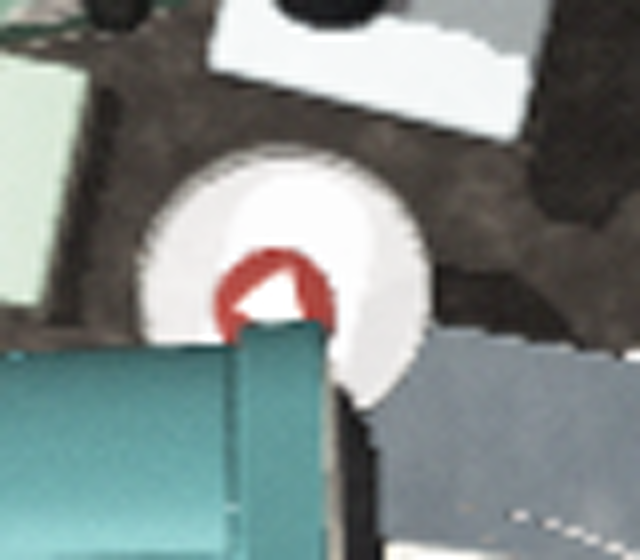

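```bash
python3 -c "
from h import *
s=robot.sense();print(s['time_s'],abs(s['dq']).max(),s['finger_gap']);print(robot.close_job())
s=robot.sense();print(s['time_s'],s['position'],s['finger_gap'],s['force'])"
```

```text
19.55 0.0026048154794536954 13.279860790354748
the job is handed in; nothing more can be done
None
the job is handed in; nothing more can be done
```

I picked up the lifter by its grip, slid the blade between the rails, lifted the dish off its rest and carried it to the viewing place. The job was handed in at 19.55 s with the gripper still holding the lifter; no verdict is reported.

**Last checks:**
- **Position:** the dish measured (592.6, 24.5) mm against a viewing place of (596.7, 26.7) mm, so I moved it about 4.5 mm to correct that. I looked at it again after the move but did not re-measure it.
- **Height:** the rim triangulated to about z = 183 mm before that last shift, which included a 0.5 mm raise. The target is 185 mm.
- **Direction:** the tool yaw was -12°, matching the stand within my measurement. The blade itself measured about 0.7° off the tool.
- **Grip and stillness:** the finger gap was 13.3 mm and the arm was still.
- **Dish and mount:** the mount stands about 6 mm off the dish's centre, and the blade runs about 5 mm off it.

**What was not settled:** I judged the dish level only by eye. The two cameras disagreed by about 4 mm on the dish rest and by up to about 6 mm on the blade-tip height before I slid it in. I entered the tunnel 2 mm lower because of that, and the insertion showed no contact force. I did not measure whether the other things on the worktop moved, but none looked displaced in the pictures.

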